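Roll a filter capacitor into the vee cradle and clamp it

TASK

Get the big filter capacitor lying on the mat ready for testing in the vee cradle: swing the toggle clamp open, roll the capacitor up the ramp, never lifting it, and leave it lying freely settled in the vee with its plain base up against the end stop. Only then close the toggle clamp fully so that its pad holds the capacitor down, let go, and leave the other things on the bench where they are.

Things in the scene. Friction and masses are not known exactly. Their poses are not given: they have to be found in the camera images.
- capacitor: big grey can capacitor lying on its side: plain cylinder 90 mm in diameter, 120 mm long, 0.65 to 0.95 kg. Origin at its centre; its x axis, the cylinder axis, runs from the plain base (x -60) to the terminal end (x +60); y and z turn as it rolls. Pushed from behind it rolls straight on, hardly turning, 1 to 3 cm beyond a slow push
- base_end (a point): centre of the capacitor's plain aluminium base end face. To turn or slide the capacitor on the mat takes 3 to 7 N: push an end, or nip it lightly from above by its upper half (at 72 mm height it is 72 mm across; at its axis, 45 mm high, its 90 mm is too wide for most grippers)
- terminal_end (a point): centre of the capacitor's terminal end face. Two round terminals, 17 mm in diameter, stand 6 mm (their screws 10 mm) proud of it, 16 mm either side of the axis at any roll angle; outside 25 mm from the axis this face is flat
- cradle: fixed vee cradle of aluminium sheet with end stop and toggle clamp. Origin on the bench under the middle of the vee; x along the vee, away from the end stop; +y the rolling direction, from the ramp to the clamp; z up. The sheet spans x -66 to 84 mm. Behind the vee a riser block (x -24 to 24, y 60 to 112, up to z 82 mm) carries the toggle clamp, whose fixed cheeks reach z 126
- ramp_lip (a point): middle of the folded lip between ramp and vee, cradle frame (0, -28.5, 14.5 mm). The ramp rises to it from z 0 at y -83 mm; behind it the near flank falls at 30 degrees to the 3 mm high floor at y -8.6; the far flank rises at 30 degrees from y 8.6 to z 21 at y 40. On the lip the capacitor's centre is 60 mm high; past it, it rolls into the vee by itself
- stop_face (a point): middle of the end stop's face, cradle frame (-60, 0, 45 mm), facing +x. The stop is a plate 6 mm thick, y -25 to 35 mm, up to z 60. A capacitor rolled up with its base beyond x -60 runs into the plate's edge; one rolled in clear of the stop can be slid along the vee (4 to 8 N)
- vee_seat (a point): where the capacitor's centre lies when it is seated in the vee and against the stop: cradle frame (0, 0, 50 mm); axes as the cradle's
- clamp_handle (a joint): toggle clamp's handle angle, rad: 0 closed, handle level along the cradle's +y; it swings up about the cradle's x direction to 1.45, nearly upright, clamp wide open. Stays where left (1.5 N at the grip). A knee link raises the arm with it: arm at 0.15, 0.54, 1.2 rad above level for handle 0.4, 0.8, 1.45; closed, the knee locks. Below about 0.6 the pad is in the capacitor's way
- handle_grip (a point): point on the axis of the handle's round black grip, 95 mm from the handle's pivot; the grip is 16 mm in diameter and runs from 36 to 114 mm from the pivot
- handle_pivot (a point): the handle's hinge point on the cradle: cradle frame (0, 97, 96 mm); axes as the cradle's
- clamp_pad: round rubber pad, 26 mm in diameter, facing down on a sprung spindle (12 mm stroke, 2 N per mm) at the end of the clamp arm, 75 mm from the arm's pivot at cradle y 75, z 118 mm. Closed on the seated capacitor it is pushed in a few mm and holds with about 4 N. Origin on the arm's centre line, 28 mm above the pad's face
- small_cap: bystander: small upright can, 35 mm in diameter, 55 mm tall; origin at its underside
- solder_reel: bystander: black reel lying on its flange, 56 mm in diameter, 45 mm tall; origin at its underside
- multimeter: bystander: handheld meter lying on its back, 170 x 82 x 46 mm (x, y, z); origin at its underside
- screwdriver: bystander: screwdriver lying along its x axis, 190 mm long
- esd_brush: bystander: brush lying along its x axis, 170 mm long
- cleaner_bottle: bystander: white bottle, 52 mm in diameter, 120 mm tall; origin at its underside
Mind the look-alikes: they are no part of the job. Several things have the shape of the capacitor; the one meant has the colours described above.

How it is judged (in metres and radians):
On the way, in this order (a step that is already met when the one before it is completed fails the run):
1. the toggle clamp is swung open (handle beyond 1.0 rad) (value of joint clamp_handle above 1 rad), for 0.1 s.
2. the capacitor rolls (turning at over 0.3 rad/s) while it goes up the ramp (y of capacitor in the frame of vee_seat between -0.08 and -0.03 m and angular speed of capacitor above 0.3 rad/s), for 0.05 s.
3. with the clamp still up (handle beyond 0.7 rad) and nothing of the robot touching it, the capacitor lies at rest, self-centred in the vee within 3 mm, base against the stop within 4 mm (value of joint clamp_handle above 0.7 rad and contact force between capacitor and the arm below 0.05 N and contact force between capacitor and the fingers below 0.05 N and linear speed of capacitor below 0.02 m/s and angular speed of capacitor below 0.3 rad/s and y of capacitor in the frame of vee_seat between -0.003 and 0.003 m and z of capacitor in the frame of vee_seat below 0.003 m and x of base_end in the frame of vee_seat below -0.056 m), for 0.3 s.
At the end, for the whole second after the job is handed in: The capacitor lies at rest in the vee, centred within 3 mm, its plain base against the end stop within 4 mm, and the clamp is closed (handle below 0.12 rad) with its pad pressing on the capacitor (over 1.5 N) (value of joint clamp_handle below 0.12 rad and contact force between clamp_pad and capacitor above 1.5 N and linear speed of capacitor below 0.02 m/s and y of capacitor in the frame of vee_seat between -0.003 and 0.003 m and z of capacitor in the frame of vee_seat between -0.004 and 0.003 m and x of base_end in the frame of vee_seat below -0.056 m); the robot touches nothing.
It fails at once if the capacitor is lifted (centre more than 85 mm above the bench; rolling over the lip it reaches 60 mm) (height (world z) of capacitor above 0.085 m).
It fails at once if a bystander is shifted by more than 30 mm (distance of any of small_cap, solder_reel, multimeter, screwdriver, esd_brush, cleaner_bottle from where it was at the start of the episode above 0.03 m).
It also fails if it takes over 72 s, if anything falls off the work surface, if the arm or the gripper's body presses on something with over 40 N, if the wrist force passes 120 N, or if a joint passes its speed limit or range.

ROBOT

A 6-joint arm with a two-finger parallel gripper is mounted at the origin on the work surface. World frame = base frame: x ahead of the robot, y to its left, z up, the work surface at z = 0. Lengths are in mm, angles in rad, forces in N, time in s.
With the tool pointing down it reaches from about 275 to 1000 mm from the base axis. Payload 8.4 kg.
Tool frame: the origin (TCP) lies at the centre of the arm's flange, where the gripper is bolted on; the fingertips stand 173 mm ahead of it and the grasp point (between the pads) lies 155 mm ahead of it (tcp_to_tips is the distance from the TCP to the fingertips, in mm); z points along the fingers, x is the direction in which the jaws open and shut, and the axes are right-handed (so a half turn about z gives the same grasp; the last joint's range is limited). The gripper opens to 85 mm and grips with 20 to 120 N. Pads are 22 mm wide; open, the fingers measure 114 mm over their backs; the gripper's body (76 mm by 85 mm) begins 54 mm behind the grasp point. The pads swing forward as they close: fully open they stand 13 mm farther back than shut.
Start: joints at [-0.002, 0.353, 1.633, -0, 1.155, -0.002], TCP at [625.004, -0, 404.681] pointing down, gripper open.
Joint ranges: [-2.63, 2.63], [-0.92, 2.1], [0.06, 2.66], [-1.3, 4.44], [0, 2.69], [-3.02, 3.02]. Speed limits (rad/s): [2.22, 2.22, 2.79, 3.14, 3.14, 3.14].

INTERFACE

Orientations are given as [roll, pitch, yaw] about the fixed x, y, z axes, in that order (R = Rz(yaw) Ry(pitch) Rx(roll)).
In Python, from rig import sense, grab_frame, camera_info, sign_off, tcp_to_tips gives the robot as it stands.
- The arm moves only by the shell command python3 -m creep 'ROWS' [FORCE]. ROWS is text: rows parted by semicolons, each of 5 numbers parted by spaces: the opening in per cent of the stroke, from 0 (shut) to 100 (fully open), then the shift along the tool's x, y, z in cm, then the turn about the tool's z in degrees. In form: fingers tx ty tz roll; .... A call has 1 to 20 rows; each row is the pose to reach, as a shift and turn from the pose measured when the call began, along the tool's axes at that moment; what a row does not reach only later rows make up. A row lasts 1/10 s, in which the tool goes at most 50 mm and 8.59 degrees, less where a joint would pass 70% of its speed; a pose out of reach is approached as far as the arm can. A call with a gripper value outside its range is refused whole. The fingers move at their own pace and stop on an object; FORCE is the grip in N (left out, the last holds). Time passes only in rows, so rows that repeat a pose let the fingers close. It gives the time, the measured TCP pose, the force and the opening at its end, in the units of the state.
- sense(): the state, without advancing time (a new reading comes with each control period).
- grab_frame(name): name is "scene" or "side" or "wrist"; returns (picture, depth): 420x560x3 uint8, blue, green, red; 420x560 float32, mm along the optical axis (not along the pixel's ray), 0 where there is no reading.
- camera_info(name): a dict with "vertical_fov" (degrees; the focal length in pixels is half the picture's height over the tangent of half this angle, whatever the lens; pixels are square), "cx", "cy" (the principal point, pixels), "D" ([k1, k2, p1, p2, k3] as OpenCV has them; the pictures are not rectified), "world_to_cam" (4x4, takes a point from world to camera coordinates). Camera axes: x right, y down, z forward; pixel columns grow to the right and rows downward; lengths in mm; the calibration is good to about 2 mm. A picture is of the moment at which its call begins: read the wrist's pose just before it. camera_info takes no time and is no camera call; for the wrist camera it gives the pose at the moment of the call.
- sign_off(): hands the job in, once; it reports no verdict.
The state is a dict: "clock": time; "qpos": joint angles; "qvel": joint speeds; "joint_efforts": joint torques, N m; "eef_pos": TCP position; "tcp_rot": TCP orientation; "contact_force": force on the tool from outside, world axes, zero at the start; "wrist_torque": the same for the moment, N m; "opening": opening from 0.0 (shut) to 1.0 (fully open).
Only numpy, scipy, OpenCV 4.12 (cv2) and the standard library are available. Lean on these libraries where they do the work, as an engineer would, in place of code of your own. Each camera call takes 0.05 s, during which the arm holds its last target.

## Working session

There is one attempt and no reset: what is moved stays moved. The work goes in short steps, Python scripts to look and compute and a shell command to move; the robot and the scene stay as the last step left them, time stands still between calls to the robot, and variables do not carry over. Pictures are saved under pics/ and viewed, and the job is handed in when it is done.

```bash
mkdir -p pics; ls; cat > h.py <<'E'
import numpy as np,cv2
from rig import sense,grab_frame,camera_info
def K(ci):
    f=210/np.tan(np.radians(ci["vertical_fov"])/2)
    return np.array([[f,0,ci["cx"]],[0,f,ci["cy"]],[0,0,1.]]),np.array(ci["D"],float)
def ray(ci,u,v):
    k,d=K(ci); p=cv2.undistortPoints(np.array([[[u,v]]],float),k,d)[0,0]
    T=np.array(ci["world_to_cam"]);R=T[:3,:3];o=-R.T@T[:3,3]
    return o,R.T@np.array([p[0],p[1],1.])
def onz(ci,u,v,z):
    o,d=ray(ci,u,v); return o+d*(z-o[2])/d[2]
def proj(ci,P):
    k,d=K(ci);T=np.array(ci["world_to_cam"])
    return cv2.projectPoints(np.array(P,float).reshape(-1,1,3),cv2.Rodrigues(T[:3,:3])[0],T[:3,3],k,d)[0][:,0]
def cloud(ci,dep):
    k,d=K(ci);h,w=dep.shape
    uv=np.stack(np.meshgrid(np.arange(w),np.arange(h)),-1).reshape(-1,1,2).astype(float)
    p=cv2.undistortPoints(uv,k,d)[:,0]
    z=dep.reshape(-1,1); c=np.hstack([p*z,z]);T=np.array(ci["world_to_cam"])
    return ((c-T[:3,3])@T[:3,:3]).reshape(h,w,3)
E
python3 - <<'E'
from h import *
import pickle
for n in ["scene","side","wrist"]:
    s=sense();ci=camera_info(n);im,d=grab_frame(n)
    pickle.dump((s,ci,im,d),open(f"{n}0.pkl","wb"))
    cv2.imwrite(f"pics/{n}0.png",im)
    T=np.array(ci["world_to_cam"]);print(n,-T[:3,:3].T@T[:3,3],ci["vertical_fov"],ci["D"],(d>0).mean())
print(sense())
E
```

```text
pics
scene [1328.22250104  110.9456446  1040.56083533] 43.38391423302621 [-0.14115633  0.          0.          0.          0.        ] 0.9957015306122449
side [405.77696419 780.49238329 738.39580445] 53.1092799229433 [-0.01666451  0.          0.          0.          0.        ] 0.9959013605442177
wrist [622.92127905  68.09484659 374.59782538] 65.88301182265316 [-0.03285871  0.          0.          0.          0.        ] 0.995812074829932
{'clock': 0.15, 'qpos': array([-2.45283555e-03,  3.53514189e-01,  1.63390600e+00, -4.30009631e-05,
        1.15523258e+00, -2.39486745e-03]), 'qvel': array([-0.00046029, -0.00323234, -0.0029027 ,  0.00010201,  0.00012439,
        0.00192053]), 'joint_efforts': array([-7.39769093e-04, -6.05638933e+01, -3.42338884e+01, -2.29960733e-05,
        6.16452831e-03, -4.00942213e-05]), 'eef_pos': array([ 6.24840974e+02, -3.92911836e-02,  4.04142879e+02]), 'tcp_rot': array([ 3.14155587e+00,  1.06021144e-03, -4.06070077e-05]), 'contact_force': array([0.07539694, 0.37402757, 0.55844641]), 'wrist_torque': array([-0.00927517,  0.01195866,  0.00326256]), 'opening': 0.9994815551626626}
```

View pics/scene0.png

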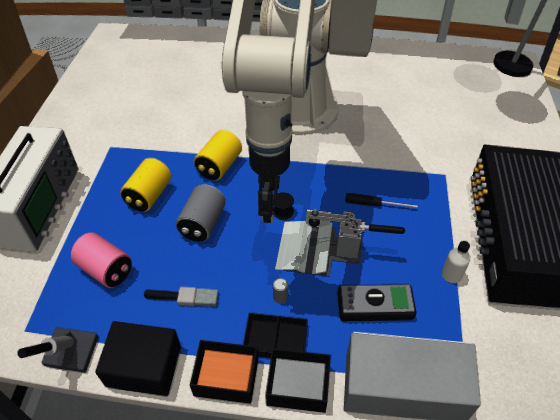

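View pics/side0.png

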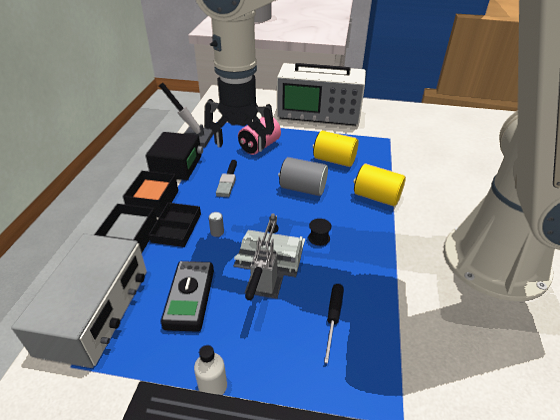

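View pics/wrist0.png

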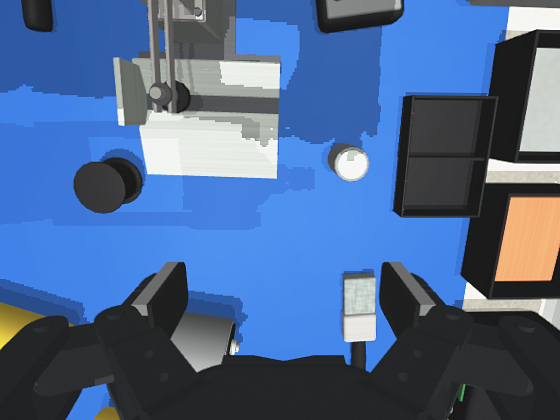

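The scene view shows the grey can at (201,213). Its look-alikes are yellow at (146,184), yellow at (218,155) and pink at (102,260). In the side view the grey can is at (303,177). The cradle is at about (325,245) in the scene view, with its stop on the robot side (−x), and the ramp faces −y. I choose the grey one and will measure it now.

```bash
python3 - <<'E'
from h import *
import pickle
pcs=[]
im=pickle.load(open("scene0.pkl","rb"))[2]
cv2.imwrite("pics/crop0.png",cv2.resize(np.hstack([im[170:260,150:270],im[190:280,270:390]]),None,fx=3,fy=3))
for n in ["scene","side","wrist"]:
    s,ci,im,d=pickle.load(open(n+"0.pkl","rb"))
    P=cloud(ci,d); hsv=cv2.cvtColor(im,cv2.COLOR_BGR2HSV)
    bl=(hsv[...,1]>120)&(hsv[...,0]>95)&(hsv[...,0]<130)&(d>0)
    print(n,"mat z",np.median(P[bl][:,2]))
    box={"scene":(150,250,175,250),"side":(270,335,150,200)}.get(n)
    if box:
        u0,u1,v0,v1=box
        m=np.zeros(d.shape,bool);m[v0:v1,u0:u1]=1
        m&=(hsv[...,1]<70)&(P[...,2]>25)&(P[...,2]<110)
        nl,lab,st,c=cv2.connectedComponentsWithStats(m.astype(np.uint8));k=1+np.argmax(st[1:,4]);m=lab==k
        Q=P[m]; print(n,st[k],Q.min(0),Q.max(0)); pcs.append(Q)
np.save("cap.npy",np.vstack(pcs))
# fit cylinder on points: axis in-plane
from scipy.optimize import least_squares
for Q in pcs+[np.vstack(pcs)]:
    def res(p,Q=Q):
        a=np.array([np.cos(p[0]),np.sin(p[0])]);n=np.array([-a[1],a[0]])
        t=(Q[:,:2])@n-p[1]
        return np.hypot(t,Q[:,2]-p[2])-45
    best=None
    for a0 in np.arange(-1.5,1.6,.3):
        n=np.array([-np.sin(a0),np.cos(a0)])
        r=least_squares(res,[a0,(Q[:,:2]@n).mean(),45],loss='soft_l1',f_scale=2)
        if best is None or r.cost<best.cost:best=r
    p=best.x;a=np.array([np.cos(p[0]),np.sin(p[0])]);n=np.array([-a[1],a[0]])
    ins=np.abs(res(p))<3
    s=Q[ins][:,:2]@a; lo,hi=np.percentile(s,[.5,99.5])
    print("ang",np.degrees(p[0]),"z",p[2],"len",hi-lo,"ends",a*lo+n*p[1],a*hi+n*p[1],"ctr",a*(lo+hi)/2+n*p[1],ins.mean())
E
```

```text
scene mat z -1.404475603627096
scene [ 176  185   49   54 1671] [ 442.22244464 -246.60561282   25.01489092] [ 573.79522201 -143.44681833   93.74245997]
side mat z 0.06331584622761327
side [ 278  158   50   36 1328] [ 434.92829555 -220.99002827   25.15547977] [ 571.33334056 -140.10945872   91.61695754]
wrist mat z 1.9169194208959874
ang -10.092000568306057 z 42.23082325680647 len 114.74500561704929 ends [ 445.18125185 -186.54951463] [ 558.15088309 -206.65619838] ctr [ 501.66606747 -196.60285651] 0.7127468581687613
ang -8.93585377593724 z 43.22949586183007 len 115.34534610886305 ends [ 440.83683469 -186.4819478 ] [ 554.78221816 -204.39837755] ctr [ 497.80952642 -195.44016268] 0.8268072289156626
ang -9.495287281938412 z 42.63622987140036 len 117.49220209116811 ends [ 441.49048372 -186.19256986] [ 557.37294557 -205.57484498] ctr [ 499.43171464 -195.88370742] 0.7652550850283428
```

View pics/crop0.png

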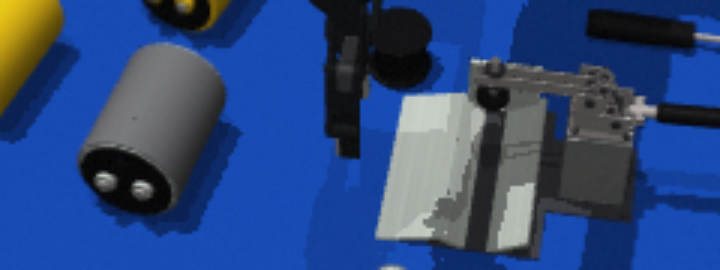

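The crop confirms the grey can: plain grey body, black terminal end with two studs facing +x. Next I measure the cradle and handle.

```bash
python3 - <<'E'
from h import *
import pickle
s,ci,im,d=pickle.load(open("wrist0.pkl","rb"))
cv2.imwrite("pics/wc.png",cv2.resize(im[0:200,90:300],None,fx=3,fy=3,interpolation=cv2.INTER_NEAREST)[:600])
P=cloud(ci,d)
for (u,v) in [(130,70),(130,120),(120,75),(148,174),(277,178),(275,130),(146,130),(278,62),(210,90),(210,105),(165,98),(161,93),(164,20),(200,12),(100,185),(350,163),(220,30)]:
    print((u,v),P[v,u].round(1))
for n in ["scene","side"]:
    s,ci,im,d=pickle.load(open(n+"0.pkl","rb"));P=cloud(ci,d)
    hsv=cv2.cvtColor(im,cv2.COLOR_BGR2HSV)
    m=(im.max(2)<45)&(P[...,2]>75)&(P[...,2]<125)&(P[...,0]>480)&(P[...,0]<700)&(P[...,1]>60)&(P[...,1]<400)
    nl,lab,st,c=cv2.connectedComponentsWithStats(m.astype(np.uint8));k=1+np.argmax(st[1:,4]);m=lab==k
    Q=P[m];c=Q.mean(0);w,v=np.linalg.eigh(np.cov((Q-c).T));t=(Q-c)@v[:,2]
    print(n,"grip",st[k],c,v[:,2],c+v[:,2]*t.min(),c+v[:,2]*t.max())
E
```

```text
(130, 70) [474.9 117.2  40.6]
(130, 120) [472.4  70.4  46.7]
(120, 75) [474.2 110.1  60.8]
(148, 174) [ 4.648e+02  9.500e+00 -2.000e-01]
(277, 178) [615.7   5.1   2.9]
(275, 130) [614.1  59.4  14.5]
(146, 130) [474.3  60.   15.3]
(278, 62) [617.5 129.3   4.5]
(210, 90) [544.7 101.1   8. ]
(210, 105) [542.7  86.    2.9]
(165, 98) [537.1  85.1 127.7]
(161, 93) [537.8  87.8 136.9]
(164, 20) [539.5 137.6 123.6]
(200, 12) [557.3 152.4  89.7]
(100, 185) [432.    5.3  45.4]
(350, 163) [688.4  29.   56.4]
(220, 30) [560.  157.   18.6]
scene grip [369 225  36   9 218] [546.26767874 256.43098238 102.62735376] [0.03395409 0.99836939 0.04588766] [544.91341584 216.61090454 100.79711937] [547.65573481 297.24469807 104.50325833]
side grip [246 267  16  33 253] [540.60551647 262.37389895 104.4783708 ] [-0.03376704 -0.99892655 -0.03171017] [541.85086439 299.21489021 105.64786038] [539.14134027 219.05933499 103.10338252]
```

View pics/wc.png

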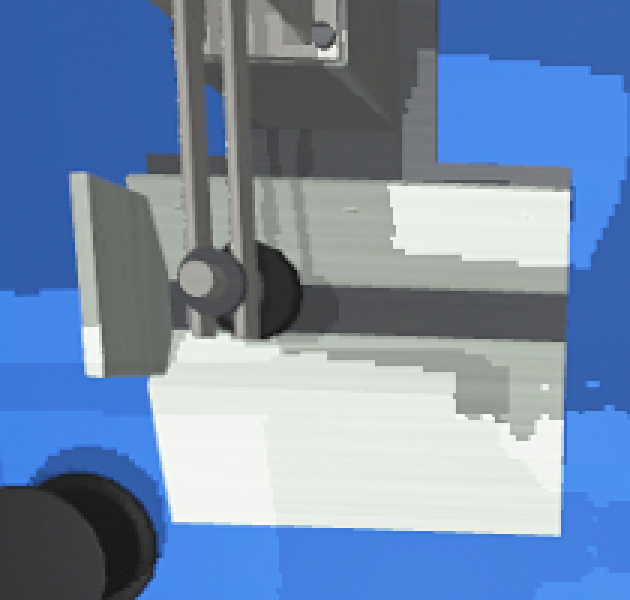

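```bash
python3 - <<'E'
from h import *
import pickle
s,ci,im,d=pickle.load(open("wrist0.pkl","rb"))
P=lambda x,y,z:onz(ci,90+(x-1)/3,(y-1)/3,z)
pts=[("ramp0-x",170,522,1,-66,-83),("ramp0+x",560,536,1,84,-83),("far-x",127,175,21,-66,40),("far+x",570,187,21,84,40),("floorfar+x",567,293,3,84,8.6),("floornear+x",567,342,3,84,-8.6),("lip-x",150,378,14.5,-66,-28.5),("stop tl",72,172,60,-66,35),("stop tr",88,173,60,-60,35),("stop bl",88,376,60,-66,-25),("stop br",104,376,60,-60,-25)]
A=[];B=[]
for n,x,y,z,cx,cy in pts:
    q=P(x,y,z);print(n,q.round(1));A.append((cx,cy));B.append(q[:2])
A=np.array(A);B=np.array(B)
a0=A.mean(0);b0=B.mean(0);H=(A-a0).T@(B-b0);th=np.arctan2(H[0,1]-H[1,0],H[0,0]+H[1,1])
R=np.array([[np.cos(th),-np.sin(th)],[np.sin(th),np.cos(th)]]);o=b0-R@a0
print("theta",np.degrees(th),"origin",o);print((B-(A@R.T+o)).round(1))
print("pivot",o+R@[0,97],"grip",o+R@[0,192])
for n in ["scene","side"]:
    s,c2,im,d=pickle.load(open(n+"0.pkl","rb"))
    for X in [(84,-83,0),(-66,-83,0),(84,40,21),(84,0,3),(-60,-25,60),(-60,35,60)]:
        w=np.r_[o+R@np.array(X[:2]),X[2]];u=proj(c2,w)[0]
        cv2.circle(im,tuple(int(t) for t in u.round()),1,(0,0,255),-1)
    cv2.imwrite(f"pics/ov_{n}.png",cv2.resize(im[180:300,220:400],None,fx=4,fy=4,interpolation=cv2.INTER_NEAREST))
E
```

```text
ramp0-x [463.3  10.1   1. ]
ramp0+x [614.9   4.4   1. ]
far-x [469.6 131.5  21. ]
far+x [619.4 126.6  21. ]
floorfar+x [618.   93.8   3. ]
floornear+x [618.   76.6   3. ]
lip-x [467.5  64.6  14.5]
stop tl [469.8 125.6  60. ]
stop tr [474.7 125.2  60. ]
stop bl [467.3  65.8  60. ]
stop br [472.5  65.8  60. ]
theta -2.170126417511924 origin [533.85820857  89.08879722]
[[-1.4  1.5]
 [ 0.3  1.4]
 [ 0.2 -0.1]
 [ 0.1  0.7]
 [-0.1 -0.7]
 [ 0.5 -0.7]
 [ 0.6  1.5]
 [ 0.6 -1. ]
 [-0.6 -1.1]
 [ 0.4 -0.8]
 [-0.5 -0.6]]
pivot [537.53128776 186.0192284 ] grip [541.12863337 280.95109399]
```

View pics/ov_scene.png

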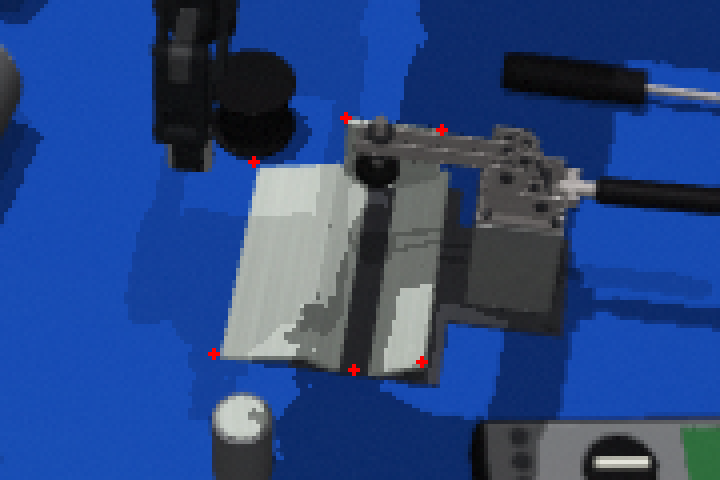

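View pics/ov_side.png

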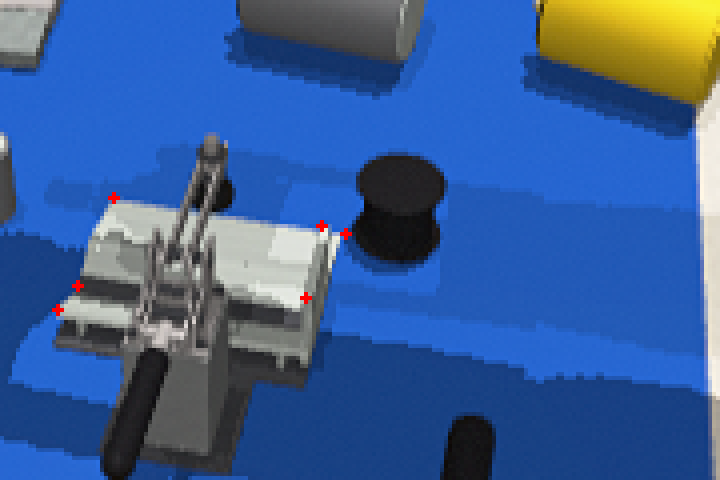

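```bash
python3 -m creep '100 -1 -4 1 0;100 -2 -8 2 0;100 -3 -12 4 0;100 -4 -16 6 0;100 -5.5 -20 8 0;100 -7 -24 9 0;100 -8 -27 10 0;100 -8.4 -28.1 10 0;100 -8.4 -28.1 10 0;100 -8.4 -28.1 10 0' 30
python3 - <<'E'
from h import *
from rig import tcp_to_tips
import pickle
print(tcp_to_tips)
s=sense();ci=camera_info("wrist");im,d=grab_frame("wrist")
pickle.dump((s,ci,im,d),open("wrist1.pkl","wb"));cv2.imwrite("pics/wrist1.png",im)
E
```

```text
clock: 1.15
eef_pos: [541.1, 280.4, 304.6]
tcp_rot: [3.141, 0.001, 0.0]
contact_force: [-0.1, 0.0, -0.1]
opening: 1.0
173.4
```

View pics/wrist1.png

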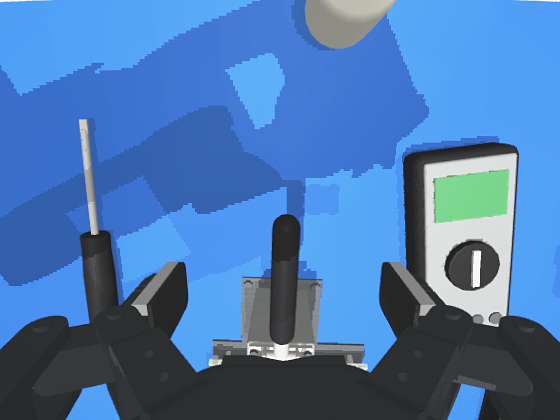

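The handle grip spans (285,215) to (283,343), centred between the jaws. The multimeter and screwdriver lie lower, outside the fingers. I cast rays to check its position.

```bash
python3 - <<'E'
from h import *
import pickle
s,ci,im,d=pickle.load(open("wrist1.pkl","rb"));P=cloud(ci,d)
for u,v in [(286,230),(284,280),(283,330)]:
    print(P[v,u],onz(ci,u,v,96))
print(onz(ci,287,215,96),onz(ci,283,344,96))
w=[x for x in [0]]
E
python3 -m creep '100 0 0 1 0;100 0 0 2.5 0;100 0 0 4 0;100 0 0 5.3 0;100 0 0 5.3 0;30 0 0 5.3 0;0 0 0 5.3 0;0 0 0 5.3 0;0 0 0 5.3 0;0 0 0 5.3 0;0 0 0 5.3 0;0 0 0 5.3 0' 25
```

```text
[540.88844442 292.32019247 110.18598788] [541.02891859 287.48848869  96.        ]
[539.84294184 261.69314716 108.32147255] [539.88636311 255.28113084  96.        ]
[539.27029959 228.09335266 107.60679276] [539.27135295 219.75109595  96.        ]
[541.58270365 296.59288278  96.        ] [539.26995469 209.11043699  96.        ]
clock: 2.4
eef_pos: [541.8, 280.1, 252.2]
tcp_rot: [-3.141, -0.001, -0.001]
contact_force: [4.5, -0.2, 1.4]
opening: 0.176
```

```bash
python3 -m creep '0 0 0.05 -0.95 0;0 0 0.19 -1.89 0;0 0 0.42 -2.81 0;0 0 0.75 -3.7 0;0 0 1.16 -4.55 0;0 -0.1 1.66 -5.36 0;0 -0.1 2.23 -6.12 0;0 -0.1 2.88 -6.81 0;0 -0.15 3.59 -7.44 0;0 -0.2 4.37 -7.99 0;0 -0.2 5.19 -8.47 0;0 -0.2 6.06 -8.85 0;0 -0.3 6.96 -9.15 0;0 -0.3 7.7 -9.33 0;0 -0.3 7.7 -9.33 0;0 -0.3 7.7 -9.33 0'
python3 - <<'E'
from h import *
im,d=grab_frame("side");cv2.imwrite("pics/side2.png",im)
E
```

```text
clock: 4.0
eef_pos: [539.0, 202.8, 346.1]
tcp_rot: [-3.141, -0.002, -0.001]
contact_force: [3.8, 0.2, 3.3]
opening: 0.177
```

View pics/side2.png

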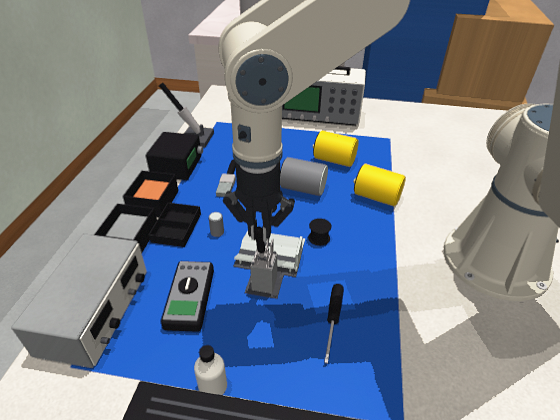

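```bash
python3 -m creep '60 0 0 0 0;100 0 0 0 0;100 0 0 0 0;100 0 0 0 0;100 0 0 -3 0;100 0 0 -7 0;100 0 0 -11 0;100 0 3 -11 0;100 -0.5 7.5 -11 -8;100 -1 12 -11 -16;100 -1.5 16 -11 -24;100 -2 20 -10 -32;100 -2.5 24 -8 -40;100 -3 28 -6 -48;100 -3 32 -5 -56;100 -3.5 36 -4 -64;100 -3.9 39 -3 -72;100 -3.9 39.9 -2 -80.5;100 -3.9 39.9 -2 -80.5;100 -3.9 39.9 -2 -80.5' 20
python3 - <<'E'
from h import *
import pickle
print(sense()["qpos"])
for n in ["wrist","side","scene"]:
    s=sense();ci=camera_info(n);im,d=grab_frame(n)
    pickle.dump((s,ci,im,d),open(n+"2.pkl","wb"));cv2.imwrite(f"pics/{n}2b.png",im)
E
```

```text
clock: 6.05
eef_pos: [499.5, -195.8, 365.6]
tcp_rot: [3.14, -0.001, 1.399]
contact_force: [-0.8, 0.7, 0.3]
opening: 1.001
[-0.37690578  0.25891012  1.86191949  0.00199694  1.01966127 -1.77693604]
```

View pics/wrist2b.png

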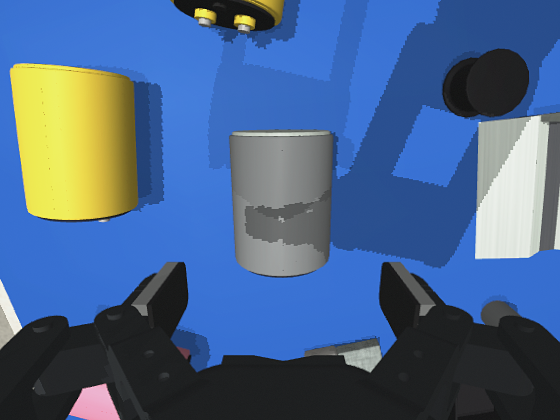

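View pics/side2b.png

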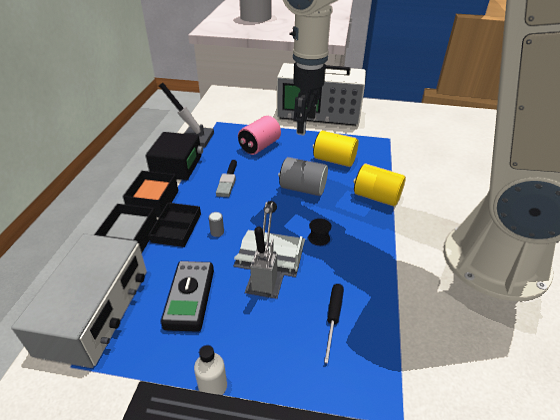

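View pics/scene2b.png

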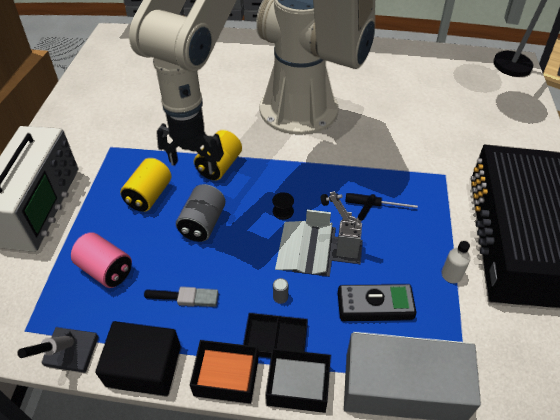

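The wrist view shows the grey can (231–332, 130–275) squarely aligned between the jaws, and the nearest yellow can edge is at column 137. The side view shows the handle staying upright. I refine the can fit from this wrist view.

```bash
cat >> h.py <<'E'
from scipy.optimize import least_squares
def fitcap(ci,im,d,c0,rad=95,zmin=25,zc=None):
    P=cloud(ci,d);hsv=cv2.cvtColor(im,cv2.COLOR_BGR2HSV)
    m=(hsv[...,1]<70)&(im.max(2)>40)&(P[...,2]>zmin)&(P[...,2]<115)&(np.hypot(P[...,0]-c0[0],P[...,1]-c0[1])<rad)
    nl,lab,st,c=cv2.connectedComponentsWithStats(m.astype(np.uint8));m=lab==1+np.argmax(st[1:,4]);Q=P[m]
    def res(p):
        n=np.array([-np.sin(p[0]),np.cos(p[0])]);return np.hypot(Q[:,:2]@n-p[1],Q[:,2]-p[2])-45
    b=None
    for a0 in (-.3,0,.3):
        n=np.array([-np.sin(a0),np.cos(a0)])
        r=least_squares(res,[a0,(Q[:,:2]@n).mean(),45],loss='soft_l1',f_scale=1.5)
        if b is None or r.cost<b.cost:b=r
    p=b.x;a=np.array([np.cos(p[0]),np.sin(p[0])]);n=np.array([-a[1],a[0]])
    I=np.abs(res(p))<3;s=Q[I][:,:2]@a;lo,hi=np.percentile(s,[.5,99.5])
    c=a*(lo+hi)/2+n*p[1]
    th=np.radians(-2.17);R=np.array([[np.cos(th),-np.sin(th)],[np.sin(th),np.cos(th)]]);o=np.array([534,89.])
    f=lambda q:((q-o)@R).round(1)
    print("ang %.1f z %.1f len %.1f inl %.2f"%(np.degrees(p[0]),p[2],hi-lo,I.mean()),"world c",c.round(1),"cradle c",f(c),"base",f(a*lo+n*p[1]),"term",f(a*hi+n*p[1]))
E
python3 - <<'E'
from h import *
import pickle
for n in ["wrist","side","scene"]:
    s,ci,im,d=pickle.load(open(n+"2.pkl","rb"));fitcap(ci,im,d,(500,-196))
s,ci,im,d=pickle.load(open("wrist2.pkl","rb"));P=cloud(ci,d)
# triangulated top height: base-top edge seen in side & wrist not needed; reel
m=(P[...,2]>30)&(P[...,2]<60)&(im.max(2)<60);m[:, :430]=0;m[130:]=0
print("reel",P[m].min(0),P[m].max(0))
E
```

```text
ang -9.4 z 46.1 len 114.5 inl 0.98 world c [ 495.9 -196. ] cradle c [ -27.3 -286.2] base [ -84.1 -279.1] term [  29.5 -293.4]
ang -9.1 z 43.3 len 115.2 inl 0.83 world c [ 497.9 -195.4] cradle c [ -25.3 -285.6] base [ -82.5 -278.6] term [  31.9 -292.5]
ang -9.4 z 42.8 len 113.9 inl 0.88 world c [ 501.8 -196.5] cradle c [ -21.3 -286.6] base [ -77.8 -279.4] term [  35.2 -293.7]
reel [403.05475148 -25.5063844   30.07885224] [457.50331846  30.21758233  48.57243422]
```

```bash
python3 -m creep '100 0 0 3 0;100 0 0 6.5 0;100 0 0 10 0;100 0 0 12.5 0;100 0 0 13.5 0;100 0 0 13.9 0;100 0 0 13.9 0;85 0 0 13.9 0;75 0 0 13.9 0;70 0 0 13.9 0;65 0 0 13.9 0;65 0 0 13.9 0' 20
```

```text
clock: 7.4
eef_pos: [500.7, -196.4, 229.8]
tcp_rot: [3.136, 0.002, 1.403]
contact_force: [-6.1, -6.5, 11.1]
opening: 0.902
```

```bash
python3 -m creep '65 0.05 0.3 0 -0.6;65 0.1 0.6 0 -1.3;65 0.15 1 0 -2;65 0.2 1.4 0 -2.8;65 0.25 1.8 0 -3.6;65 0.3 2.2 0 -4.4;65 0.35 2.6 0 -5.2;65 0.4 3 0 -6;65 0.45 3.4 0 -6.8;65 0.5 3.7 0 -7.3;65 0.5 3.7 0 -7.3;65 0.5 3.7 0 -7.3'
python3 - <<'E'
from h import *
for n in ["side","scene"]:
    ci=camera_info(n);im,d=grab_frame(n);fitcap(ci,im,d,(530,-196))
    cv2.imwrite(f"pics/{n}3.png",im)
E
```

```text
clock: 8.6
eef_pos: [537.8, -197.6, 231.5]
tcp_rot: [3.136, 0.003, 1.531]
contact_force: [-7.2, -0.3, 8.2]
opening: 0.88
ang -2.0 z 43.3 len 115.5 inl 0.80 world c [ 535.2 -196.7] cradle c [  12.  -285.4] base [ -45.7 -285.7] term [  69.7 -285.2]
ang -2.1 z 42.6 len 89.3 inl 0.84 world c [ 552.  -197.5] cradle c [  28.8 -285.6] base [ -15.9 -285.6] term [  73.5 -285.5]
```

View pics/side3.png

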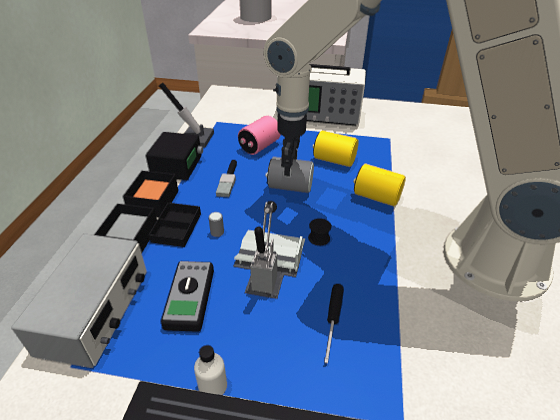

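```bash
python3 - <<'E'
from h import *
import pickle
for n in ["scene","side"]:
    s,ci,im,d=pickle.load(open(n+"2.pkl","rb"));P=cloud(ci,d);hsv=cv2.cvtColor(im,cv2.COLOR_BGR2HSV)
    for nm,m in [("yel",(hsv[...,1]>120)&(hsv[...,0]>18)&(hsv[...,0]<35)),("pink",(hsv[...,1]>60)&((hsv[...,0]>160)))]:
        m=m&(P[...,2]>20)&(P[...,2]<120)
        nl,lab,st,c=cv2.connectedComponentsWithStats(m.astype(np.uint8))
        for k in range(1,nl):
            if st[k,4]>250:
                Q=P[lab==k];print(n,nm,st[k],Q.min(0).round(),Q.max(0).round())
E
```

```text
scene yel [216 130  26  49 672] [ 224. -207.   20.] [ 359. -136.   94.]
scene yel [ 121  158   50   52 1312] [ 360. -414.   20.] [ 490. -306.   93.]
scene pink [  71  233   59   55 1607] [ 616. -470.   20.] [ 738. -330.   94.]
side yel [ 313  131   45   35 1133] [ 354. -393.   20.] [ 490. -301.   91.]
side yel [ 354  164   51   42 1434] [ 222. -232.   20.] [ 356. -133.   92.]
side pink [238 116  43  36 762] [ 606. -452.   21.] [ 733. -326.   92.]
```

```bash
python3 -m creep '100 0 0 0 0;100 0 0 0 0;100 0 0 -2 0;100 0 0 -5 0;100 0 0 -7 8;100 -1 0 -7 16;100 -2.5 0 -7 24;100 -4 0 -7 32;100 -5 0 -7 40;100 -6 -0.2 -7 48;100 -6.47 -0.25 -7 56;100 -6.47 -0.25 -7 64;100 -6.47 -0.25 -7 72;100 -6.47 -0.25 -7 80;100 -6.47 -0.25 -7 88;100 -6.47 -0.25 -7 89.9;100 -6.47 -0.25 -7 89.9'
python3 - <<'E'
from h import *
for n in ["side","wrist"]:
    ci=camera_info(n);im,d=grab_frame(n);fitcap(ci,im,d,(535,-196))
    cv2.imwrite(f"pics/{n}4.png",im)
E
```

```text
clock: 10.4
eef_pos: [532.6, -262.0, 302.1]
tcp_rot: [3.139, -0.006, -0.039]
contact_force: [0.7, -0.1, -0.1]
opening: 0.999
ang -1.8 z 43.3 len 114.8 inl 0.84 world c [ 535.2 -196.8] cradle c [  12.  -285.5] base [ -45.4 -285.8] term [  69.4 -285.2]
ang -1.8 z 46.0 len 114.2 inl 0.99 world c [ 533.4 -197.7] cradle c [  10.3 -286.5] base [ -46.8 -286.9] term [  67.4 -286.1]
```

View pics/wrist4.png

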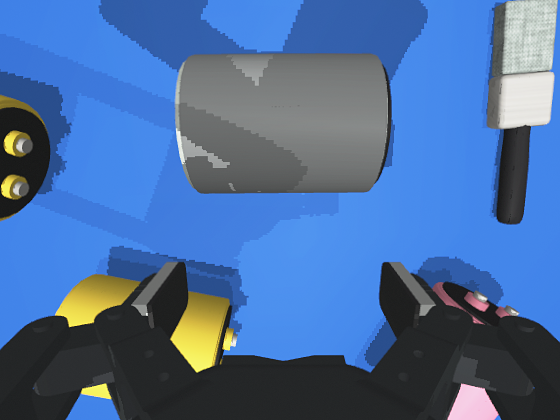

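```bash
python3 -m creep '100 0 0 3 0;100 0 0 6.5 0;100 0 0 9 0;100 0 0 10.1 0;100 0 0 10.1 0;100 0 -0.3 10.1 0;100 0 -0.7 10.1 0;100 0 -1.2 10.1 0;100 0 -1.8 10.1 0;100 0 -2.4 10.1 0;100 0 -3 10.1 0;100 0 -3.6 10.1 0'
python3 - <<'E'
from h import *
for n in ["side"]:
    ci=camera_info(n);im,d=grab_frame(n);fitcap(ci,im,d,(535,-170))
    cv2.imwrite(f"pics/{n}5.png",im)
E
```

```text
clock: 11.7
eef_pos: [534.4, -225.6, 200.9]
tcp_rot: [3.139, -0.006, -0.037]
contact_force: [-0.6, -1.1, -0.1]
opening: 0.998
ang -2.2 z 43.4 len 114.8 inl 0.84 world c [ 536.4 -169. ] cradle c [  12.1 -257.8] base [ -45.3 -257.7] term [  69.5 -257.8]
```

View pics/side5.png

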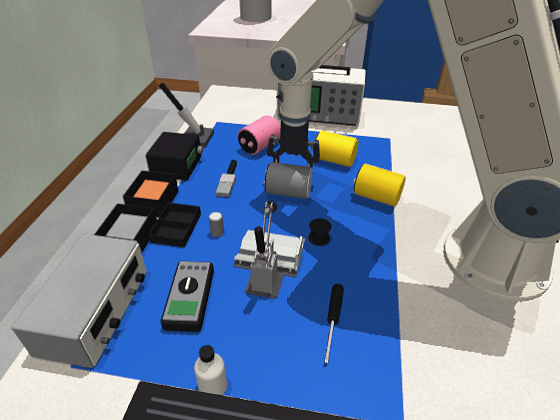

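The can is square at cradle x 12, with the fingers behind it. Push on.

```bash
python3 -m creep '100 0 -0.5 0 0;100 0 -1.1 0 0;100 0 -1.8 0 0;100 0 -2.5 0 0;100 0 -3.2 0 0;100 0 -4 0 0;100 0 -4.8 0 0;100 0 -5.6 0 0;100 0 -6.4 0 0;100 0 -7.2 0 0;100 0 -8 0 0;100 0 -8.8 0 0;100 0 -9.6 0 0;100 0 -10.3 0 0;100 0 -11 0 0;100 0 -11.5 0 0;100 0 -12 0 0;100 0 -12.4 0 0;100 0 -12.7 0 0;100 0 -13 0 0'
python3 - <<'E'
from h import *
for n in ["side","wrist"]:
    ci=camera_info(n);im,d=grab_frame(n);fitcap(ci,im,d,(540,-30),rad=80)
    cv2.imwrite(f"pics/{n}6.png",im)
E
```

```text
clock: 13.75
eef_pos: [539.2, -94.9, 200.5]
tcp_rot: [3.139, -0.006, -0.037]
contact_force: [0.7, 0.5, 0.1]
opening: 1.0
ang -2.0 z 43.5 len 114.9 inl 0.85 world c [541.3 -32.6] cradle c [  11.9 -121.3] base [ -45.5 -121.4] term [  69.4 -121.1]
ang -2.1 z 46.1 len 112.3 inl 1.00 world c [540.1 -31.8] cradle c [  10.7 -120.5] base [ -45.5 -120.6] term [  66.8 -120.4]
```

View pics/side6.png

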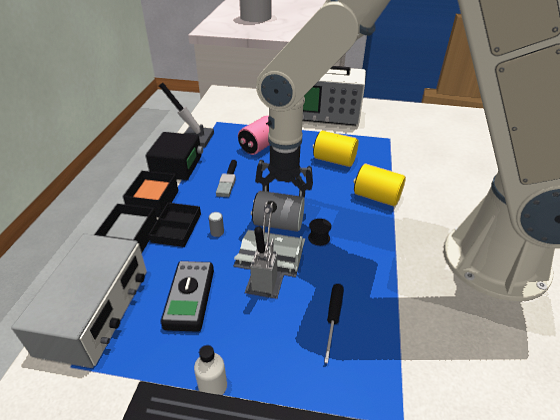

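View pics/wrist6.png

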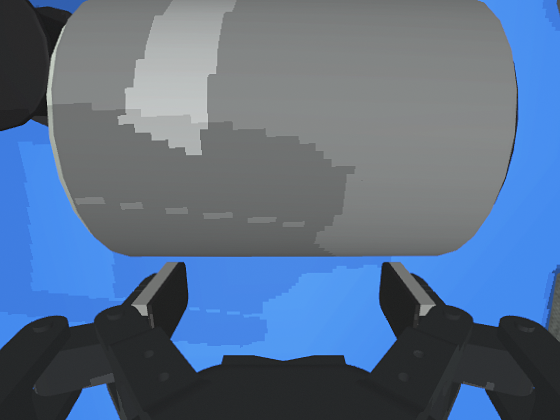

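```bash
python3 -m creep '100 0 -0.4 0 0;100 0 -0.9 0 0;100 0 -1.5 0 0;100 0 -2.1 0 0;100 0 -2.7 0 0;100 0 -3.3 0 0;100 0 -3.9 -0.1 0;100 0 -4.5 -0.3 0;100 0 -5.1 -0.4 0;100 0 -5.7 -0.5 0;100 0 -6.3 -0.7 0;100 0 -6.9 -0.8 0;100 0 -7.5 -1 0;100 0 -8.1 -1.1 0;100 0 -8.7 -1.3 0;100 0 -9.2 -1.4 0;100 0 -9.7 -1.4 0;100 0 -10.1 -1.4 0;100 0 -10.4 -1.4 0;100 0 -10.6 -1.4 0'
python3 - <<'E'
from h import *
for n in ["side","wrist"]:
    ci=camera_info(n);im,d=grab_frame(n);fitcap(ci,im,d,(543,80),rad=75,zmin=62)
    cv2.imwrite(f"pics/{n}7.png",im)
E
```

```text
clock: 15.85
eef_pos: [542.8, 11.7, 214.0]
tcp_rot: [3.139, -0.005, -0.036]
contact_force: [-1.2, -0.2, -1.1]
opening: 1.001
ang 0.7 z 51.7 len 49.3 inl 0.87 world c [515.4  96.5] cradle c [-18.9   6.8] base [-43.5   5.5] term [5.7 8. ]
ang -2.2 z 54.1 len 113.6 inl 1.00 world c [546.4  93.1] cradle c [12.2  4.6] base [-44.6   4.7] term [69.   4.5]
```

View pics/side7.png

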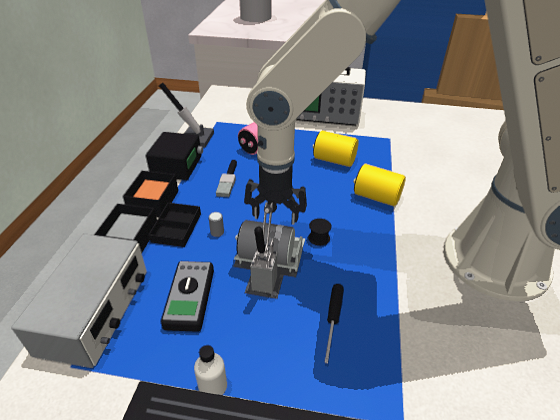

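View pics/wrist7.png

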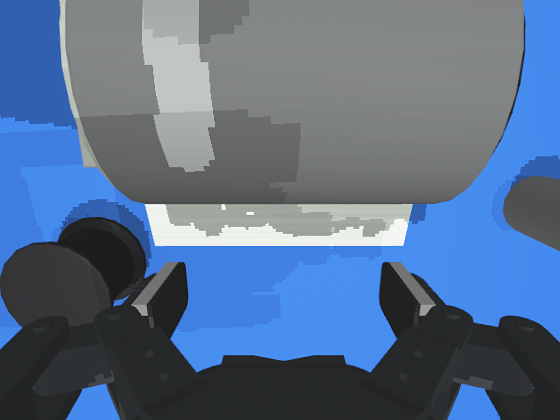

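```bash
python3 -m creep '100 0 1 0 0;100 0 2 -2 0;50 0 2 -6 0;0 1 2 -9 0;0 4 2 -10 0;0 7 1 -10 0;0 10 -1 -10 0;0 11 -4 -10 0;0 11 -6.5 -10 0;0 11 -7.7 -10 0;0 11 -7.7 -8 0;0 11 -7.7 -5.5 0;0 11 -7.7 -4 0;0 11 -7.7 -3.7 0;0 11 -7.7 -3.7 0'
python3 - <<'E'
from h import *
for n in ["side","scene","wrist"]:
    ci=camera_info(n);im,d=grab_frame(n);fitcap(ci,im,d,(543,85),rad=75,zmin=62)
    cv2.imwrite(f"pics/{n}8.png",im)
E
```

```text
clock: 17.45
eef_pos: [655.2, 84.1, 251.1]
tcp_rot: [3.139, -0.004, -0.036]
contact_force: [-0.8, 0.5, 0.4]
opening: 0.002
ang 0.1 z 48.1 len 51.2 inl 0.85 world c [516.   90.4] cradle c [-18.    0.7] base [-43.6  -0.3] term [7.6 1.8]
ang -2.6 z 48.0 len 109.4 inl 0.92 world c [553.3  88. ] cradle c [19.3 -0.2] base [-35.4   0.1] term [74.  -0.6]
ang -2.5 z 51.0 len 86.7 inl 0.97 world c [561.1  87.2] cradle c [27.2 -0.8] base [-16.2  -0.6] term [70.6 -1.1]
```

View pics/scene8.png

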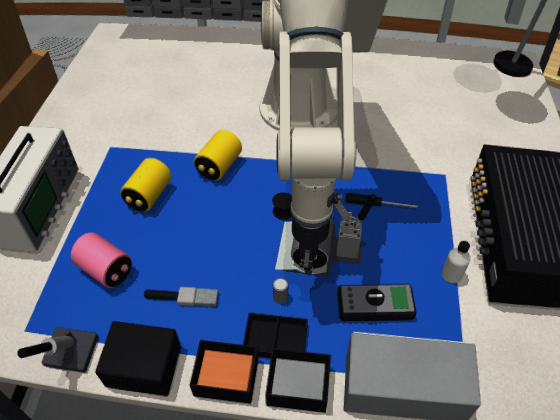

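View pics/side8.png

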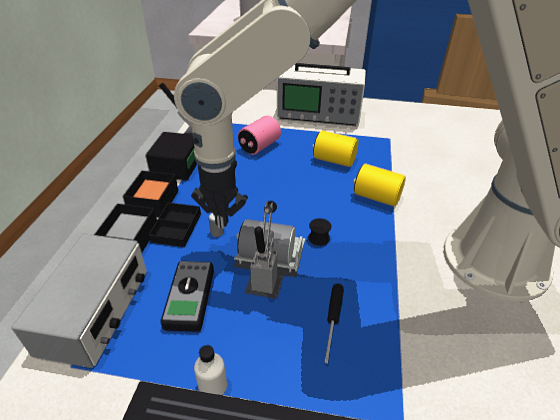

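View pics/wrist8.png

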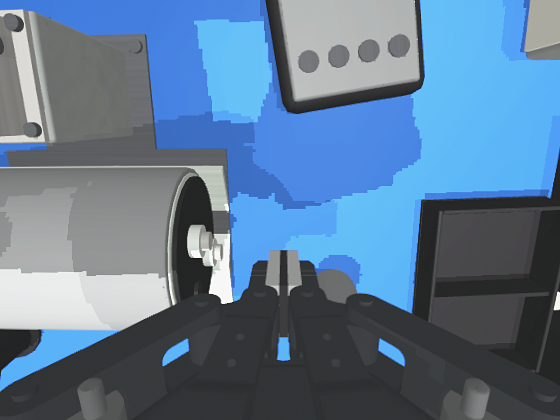

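The can is self-centred in the vee (y≈0), with its terminal end at x≈72. The wide knuckles lie along x and would come near the clamp arm, so I turn the gripper 90° with the camera outward before pushing.

```bash
python3 -m creep '0 0 0 0 8;0 0 0 0 16;0 0 0 0 24;0 0 0 0 32;0 0 0 0 40;0 0 0 0 48;0 0 0 0 56;0 0 0 0 64;0 0 0 0 72;0 0 0 0 80;0 0 0 0 88;0 0 0 0 90;0 0 0 0 90'
python3 -m creep '0 0 0.5 0 0;0 0 1 0 0;0 0 1.6 0 0;0 0 2.2 0 0;0 0 2.7 0 0;0 0 3 0 0;0 0 3 0 0'
python3 - <<'E'
from h import *
for n in ["side"]:
    ci=camera_info(n);im,d=grab_frame(n)
    cv2.imwrite(f"pics/{n}9.png",cv2.resize(im[130:310,150:390],None,fx=3,fy=3))
E
```

```text
clock: 18.9
eef_pos: [656.2, 84.5, 253.6]
tcp_rot: [-3.133, -0.002, -1.607]
contact_force: [0.0, 0.4, 0.3]
opening: -0.0
clock: 19.6
eef_pos: [625.8, 85.6, 253.4]
tcp_rot: [-3.134, -0.002, -1.607]
contact_force: [0.2, 0.2, 0.5]
opening: 0.0
```

View pics/side9.png

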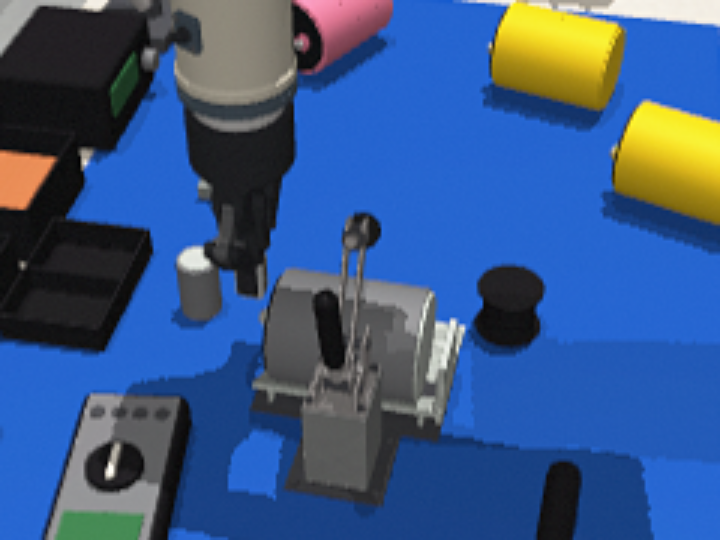

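```bash
python3 -m creep '0 0 0.3 0.2 0;0 0 0.6 0.2 0;0 0 0.8 0.2 0;0 0 1 0.2 0;0 0 1.2 0.2 0;0 0 1.4 0.2 0;0 0 1.4 0.2 0'
python3 -m creep '0 0 0.2 0 0;0 0 0.4 0 0;0 0 0.5 0 0;0 0 0.5 0 0'
python3 - <<'E'
from h import *
for n in ["side","scene"]:
    ci=camera_info(n);im,d=grab_frame(n);fitcap(ci,im,d,(540,85),rad=75,zmin=62)
    cv2.imwrite(f"pics/{n}10.png",cv2.resize(im[130:310,150:390],None,fx=3,fy=3))
E
```

```text
clock: 20.35
eef_pos: [612.0, 86.1, 251.4]
tcp_rot: [-3.133, -0.002, -1.607]
contact_force: [3.9, -0.4, -0.6]
opening: 0.003
clock: 20.75
eef_pos: [606.8, 86.3, 251.3]
tcp_rot: [-3.133, -0.002, -1.607]
contact_force: [4.3, 0.6, -0.2]
opening: 0.002
ang -0.4 z 48.3 len 62.6 inl 0.88 world c [510.1  90.5] cradle c [-23.9   0.6] base [-55.2  -0.3] term [7.4 1.6]
ang -6.8 z 46.8 len 30.2 inl 0.90 world c [580.9  87.8] cradle c [46.9  0.6] base [31.8  1.8] term [62.  -0.6]
```

View pics/side10.png

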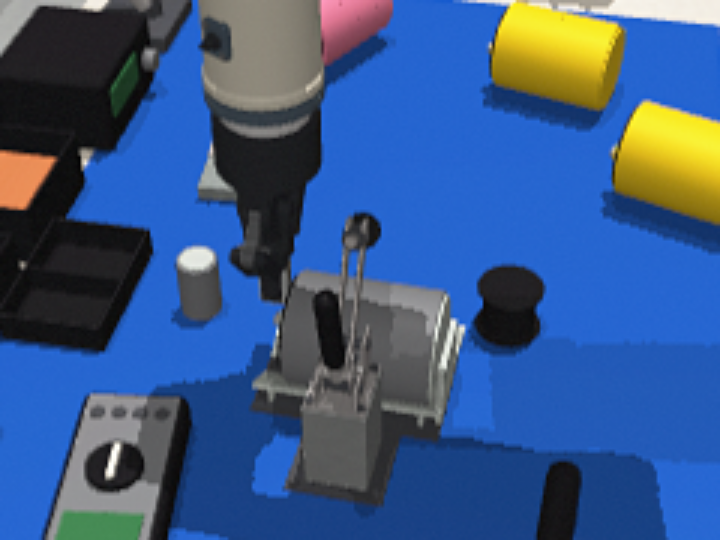

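```bash
python3 -m creep '0 0 0.1 0 0;0 0 0.2 0 0;0 0 0.2 0 0'
python3 -m creep '0 0 0.1 0 0;0 0 0.15 0 0;0 0 0.15 0 0'
```

```text
clock: 21.15
eef_pos: [604.8, 86.4, 251.3]
tcp_rot: [-3.134, -0.002, -1.607]
contact_force: [3.2, -0.5, -0.5]
opening: 0.003
clock: 21.45
eef_pos: [604.2, 86.4, 251.6]
tcp_rot: [-3.131, -0.002, -1.607]
contact_force: [8.1, 0.0, -2.0]
opening: 0.002
```

```bash
python3 -m creep '0 0 0.1 0 0;0 0 0.15 0 0;0 0 0.15 0 0'
```

```text
clock: 21.75
eef_pos: [603.6, 86.4, 251.9]
tcp_rot: [-3.128, -0.001, -1.607]
contact_force: [8.1, -0.9, -2.6]
opening: -0.003
```

```bash
python3 -m creep '0 0 -0.5 0 0;0 0 -2 0 0;0 0 -4 -1 0;0 0 -6 -3 0;0 0 -8 -6 0;0 0 -9 -8 0;0 0 -9 -8 0'
python3 - <<'E'
from h import *
for n in ["side","scene","wrist"]:
    ci=camera_info(n);im,d=grab_frame(n);fitcap(ci,im,d,(534,89),rad=75,zmin=62)
    cv2.imwrite(f"pics/{n}11.png",im if n=="wrist" else cv2.resize(im[130:310,200:440],None,fx=3,fy=3))
E
```

```text
clock: 22.45
eef_pos: [693.9, 83.3, 336.0]
tcp_rot: [-3.124, -0.001, -1.607]
contact_force: [0.5, 0.0, -0.3]
opening: 0.002
ang -0.5 z 48.2 len 64.3 inl 0.87 world c [509.   90.9] cradle c [-25.1   1. ] base [-57.2   0.1] term [7.1 1.9]
ang 4.4 z 86.8 len 43.8 inl 0.71 world c [539.8 198.4] cradle c [  1.7 109.5] base [-20. 107.] term [ 23.5 112.1]
ang -85.6 z 63.9 len 9.2 inl 0.99 world c [556.9  84. ] cradle c [23.  -4.2] base [22.5  0.4] term [23.6 -8.7]
```

View pics/scene11.png

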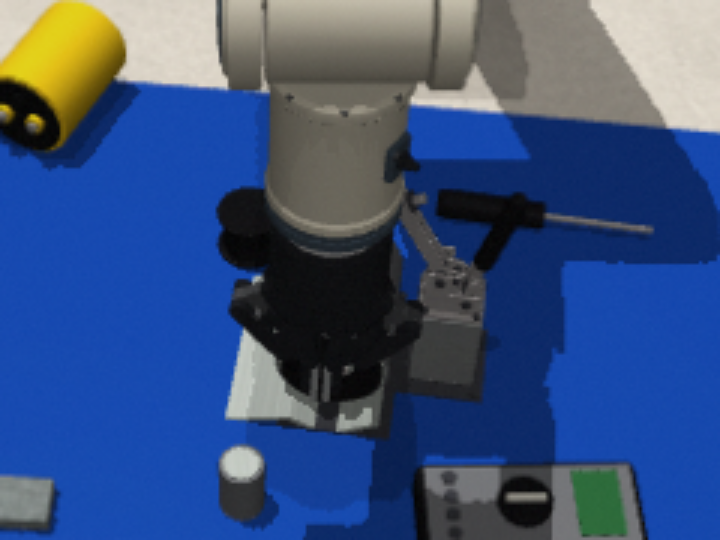

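View pics/side11.png

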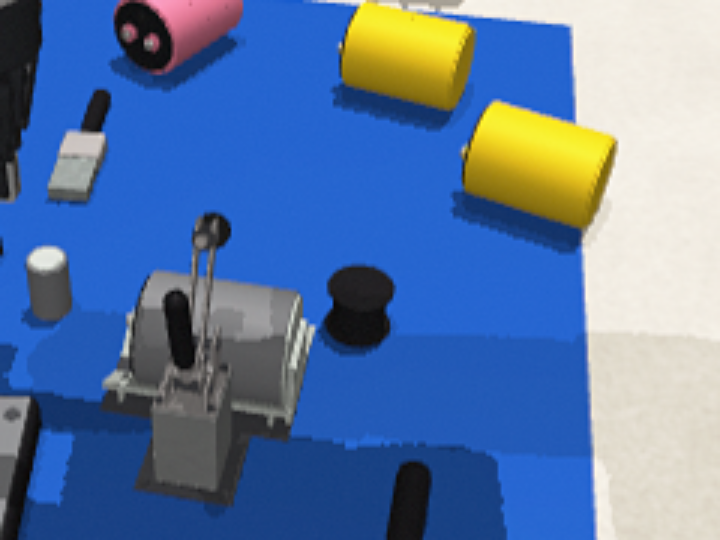

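View pics/wrist11.png

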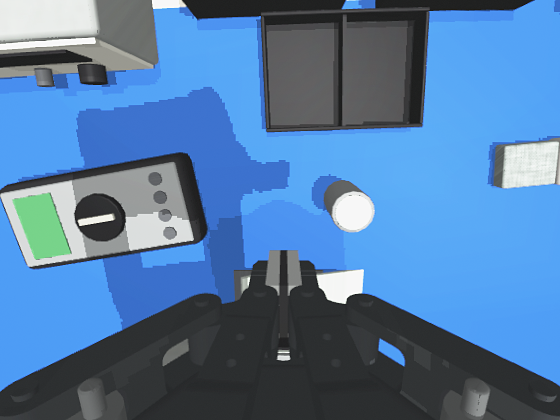

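```bash
python3 -m creep '0 0 0 -3 -8;0 0 0 -7 -16;0 1 1 -10.4 -24;0 3 4 -10.4 -32;0 5 7 -10.4 -40;0 7 10 -10.4 -48;0 8.8 12.5 -10.4 -56;0 8.8 13.1 -10.4 -64;30 8.8 13.1 -10.4 -72;60 8.8 13.1 -10.4 -80;100 8.8 13.1 -10.4 -88;100 8.8 13.1 -10.4 -90;100 8.8 13.1 -10.4 -90'
python3 - <<'E'
from h import *
import pickle
for n in ["wrist","scene"]:
    ci=camera_info(n);im,d=grab_frame(n);fitcap(ci,im,d,(534,89),rad=75,zmin=62)
    pickle.dump((ci,im,d),open(n+"12.pkl","wb"))
    cv2.imwrite(f"pics/{n}12.png",im)
E
```

```text
clock: 23.9
eef_pos: [555.0, 0.4, 432.7]
tcp_rot: [3.14, -0.007, -0.036]
contact_force: [0.1, -0.0, 0.1]
opening: 0.845
ang -2.3 z 50.9 len 114.9 inl 0.97 world c [533.1  88.3] cradle c [-0.9 -0.7] base [-58.3  -0.6] term [56.6 -0.8]
ang -2.0 z 47.7 len 114.2 inl 0.91 world c [538.4  89.2] cradle c [4.4 0.3] base [-52.7   0.1] term [61.5  0.5]
```

View pics/wrist12.png

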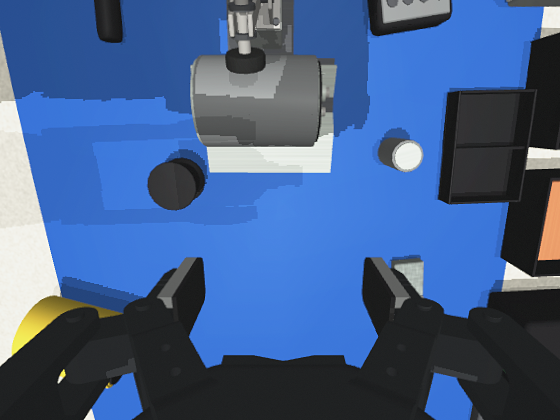

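View pics/scene12.png

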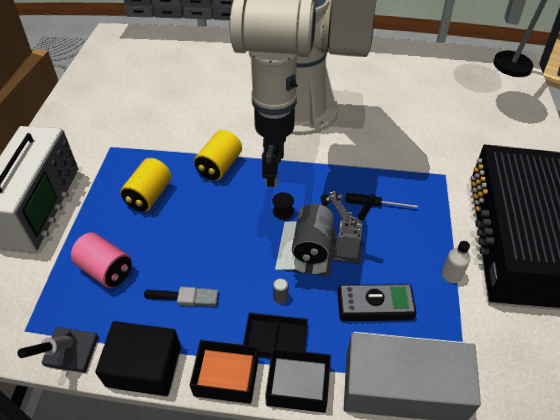

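```bash
python3 - <<'E'
from h import *
import pickle
a=[]
ci,im,d=pickle.load(open("wrist12.pkl","rb"));c=np.array([534,89.]);th=np.radians(-2.17);R=np.array([[np.cos(th),-np.sin(th)],[np.sin(th),np.cos(th)]])
for X in [(-60,-25,60),(-60,35,60),(-66,-25,60),(-66,35,60),(-60,0,95),(60,0,95),(-60,-45,50)]:
    print(X,proj(ci,np.r_[c+R@np.array(X[:2]),X[2]])[0].round(1))
a=cv2.resize(im[40:160,170:240],None,fx=5,fy=5,interpolation=cv2.INTER_NEAREST)
i2=cv2.imread("pics/side11.png")
cv2.imwrite("pics/z.png",np.hstack([a,cv2.resize(i2[260:440,180:340],None,fx=2.5,fy=3.333)]))
E
```

```text
(-60, -25, 60) [200.1 126.3]
(-60, 35, 60) [196.4  63.5]
(-66, -25, 60) [194.3 126.3]
(-66, 35, 60) [190.3  63.5]
(-60, 0, 95) [189.1  98.5]
(60, 0, 95) [321.9  98.6]
(-60, -45, 50) [203.5 145.4]
```

View pics/z.png

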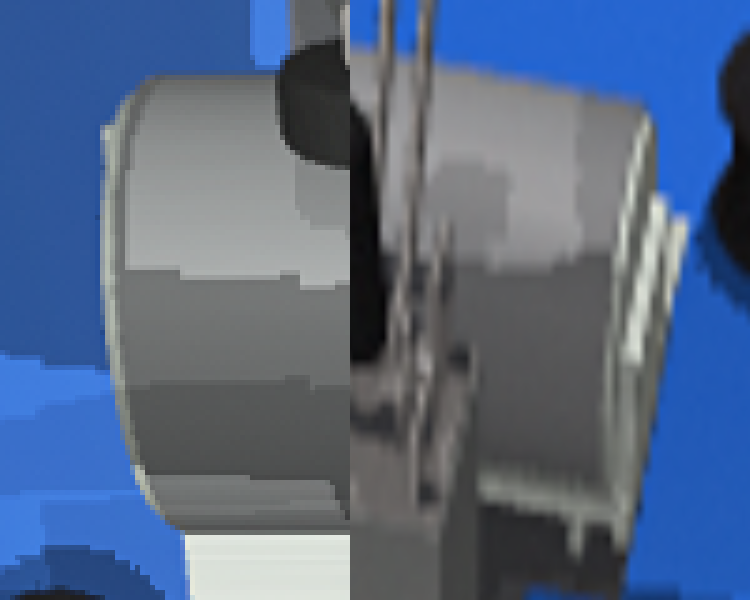

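Wrist fit: can centre at cradle (−0.9, −0.7), z 51. The base edge is within about 1 mm of the stop plate edge at (191,65), and the push force doubled at the same point. It is seated and untouched, so I go back to the handle.

```bash
python3 -m creep '100 0 -3 0 0;100 -0.5 -7 0 0;100 -1 -11 0 0;100 -1.5 -15 0 0;100 -2 -18 0 0;100 -2.3 -20.2 0 0;100 -2.3 -20.2 0 0;100 -2.3 -20.2 1 0;100 -2.3 -20.2 1 0'
python3 - <<'E'
from h import *
import pickle
for n in ["wrist","side"]:
    ci=camera_info(n);im,d=grab_frame(n)
    pickle.dump((ci,im,d),open(n+"13.pkl","wb"))
    cv2.imwrite(f"pics/{n}13.png",im)
E
```

```text
clock: 24.9
eef_pos: [539.5, 202.0, 420.8]
tcp_rot: [3.138, -0.005, -0.038]
contact_force: [0.1, -0.2, -0.1]
opening: 1.001
```

View pics/wrist13.png

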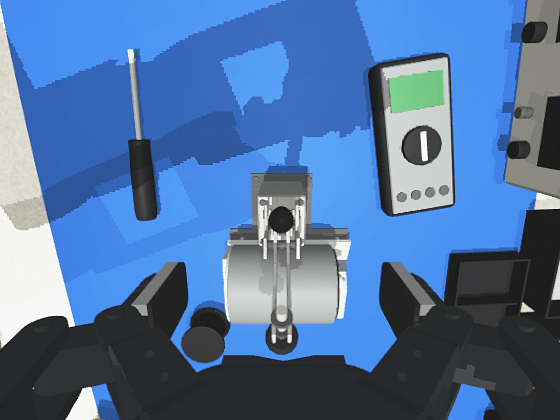

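View pics/side13.png

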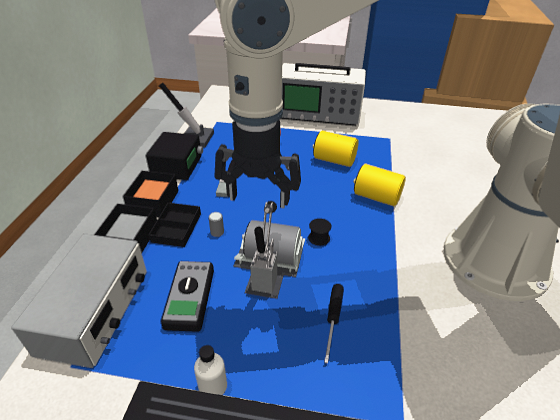

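```bash
python3 -m creep '100 0 0 2 0;100 0 0 4.5 0;100 0 0 6.5 0;100 0 0 7.5 0;100 0 0 7.5 0;40 0 0 7.5 0;0 0 0 7.5 0;0 0 0 7.5 0;0 0 0 7.5 0;0 0 0 7.5 0;0 0 0 7.5 0;0 0 0 7.5 0' 25
```

```text
clock: 26.2
eef_pos: [539.2, 202.1, 347.5]
tcp_rot: [3.139, -0.003, -0.039]
contact_force: [-9.6, 2.8, 10.6]
opening: 0.175
```

```bash
python3 -m creep '0 0 -0.74 0.17 0;0 0 -1.64 0.47 0;0 0 -2.5 0.86 0;0 0 -3.33 1.34 0;0 0 -4.1 1.89 0;0 0 -4.81 2.51 0;0 0 -5.46 3.21 0;0 0 -6.04 3.96 0;0 0 -6.53 4.77 0;0 0 -6.94 5.63 0;0 0 -7.27 6.52 0;0 0 -7.4 7 0;0 0 -7.5 7.44 0;0 0 -7.6 7.9 0;0 0 -7.65 8.38 0;0 0 -7.7 8.9 0;0 0 -7.7 9.33 0;0 0 -7.7 9.5 0;0 0 -7.7 9.6 0;0 0 -7.7 9.6 0' 40
python3 - <<'E'
from h import *
for n in ["side","scene"]:
    ci=camera_info(n);im,d=grab_frame(n)
    cv2.imwrite(f"pics/{n}14.png",cv2.resize(im[150:330,200:440],None,fx=3,fy=3))
E
```

```text
clock: 28.2
eef_pos: [542.0, 280.0, 251.2]
tcp_rot: [3.141, -0.002, -0.039]
contact_force: [-4.1, 5.0, 0.8]
opening: 0.169
```

View pics/side14.png

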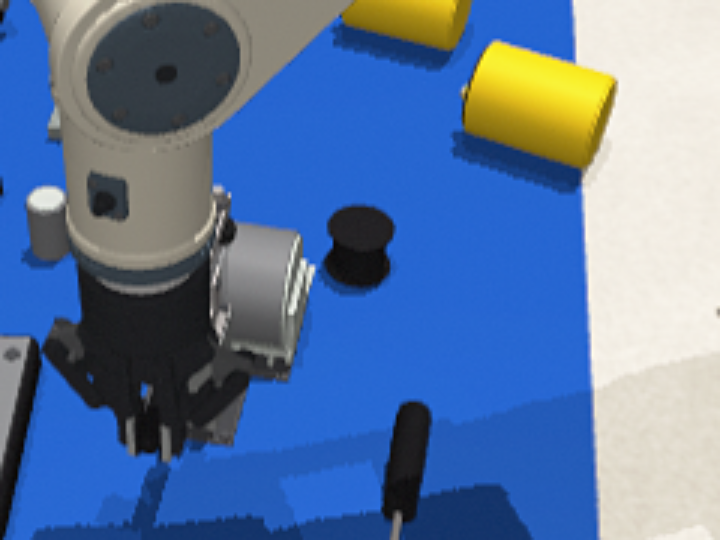

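View pics/scene14.png

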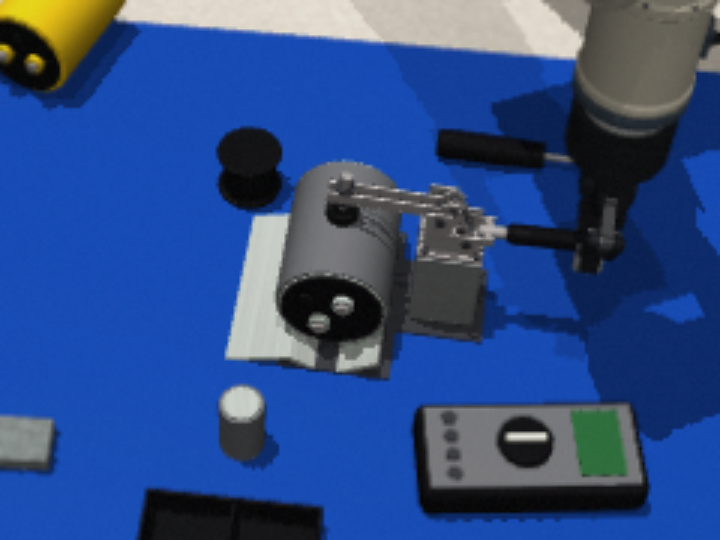

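```bash
python3 -m creep '0 0 0 0.2 0;0 0 0 0.3 0;0 0 0 0.3 0'
```

```text
clock: 28.6
eef_pos: [542.0, 280.3, 248.9]
tcp_rot: [3.14, -0.002, -0.039]
contact_force: [-3.2, -1.7, 11.4]
opening: 0.175
```

```bash
python3 -m creep '0 0 0 0 0;60 0 0 0 0;100 0 0 0 0;100 0 0 0 0;100 0 0 0 0;100 0 0 -2 0;100 0 0 -5 0;100 0 0 -9 0;100 0 3 -13 0;100 -1 8 -16 0;100 -3 13 -18 0;100 -4 18 -18 0;100 -4 22 -18 0;100 -4 26 -18 0;100 -4 28 -18 0;100 -4 28 -18 0'
python3 - <<'E'
from h import *
import pickle
for n in ["wrist","side","scene"]:
    ci=camera_info(n);im,d=grab_frame(n);fitcap(ci,im,d,(534,89),rad=75,zmin=62)
    pickle.dump((ci,im,d),open(n+"15.pkl","wb"))
    cv2.imwrite(f"pics/{n}15.png",im if n=="wrist" else cv2.resize(im[150:330,200:440],None,fx=3,fy=3))
    P=cloud(ci,d)
    m=(im.max(2)<50)&(P[...,2]>75)&(P[...,2]<140)&(abs(P[...,0]-541)<25)&(P[...,1]>215)&(P[...,1]<310)
    Q=P[m]
    if len(Q)>30: 
        c=Q.mean(0);v=np.linalg.eigh(np.cov((Q-c).T))[1][:,2];v*=np.sign(v[1]);print(n,"grip",c.round(1),"angle",np.arcsin(v[2]).round(3))
E
```

```text
clock: 30.2
eef_pos: [490.5, -0.0, 429.3]
tcp_rot: [3.14, -0.003, -0.042]
contact_force: [-0.6, 0.4, 0.9]
opening: 0.996
ang -2.1 z 51.0 len 114.4 inl 0.98 world c [532.7  88.4] cradle c [-1.3 -0.7] base [-58.5  -0.7] term [55.9 -0.6]
ang 0.8 z 48.1 len 58.9 inl 0.84 world c [506.   91.2] cradle c [-28.1   1.1] base [-57.5  -0.4] term [1.3 2.6]
side grip [540.6 262.4 100.9] angle -0.013
ang -1.8 z 47.7 len 115.1 inl 0.91 world c [538.3  89. ] cradle c [4.3 0.2] base [-53.3  -0.1] term [61.8  0.5]
scene grip [546.2 256.6  99.2] angle 0.009
```

View pics/side15.png

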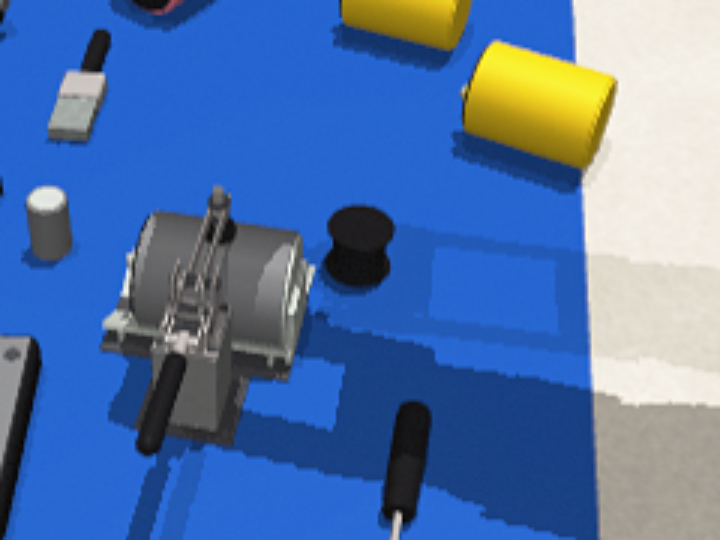

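View pics/wrist15.png

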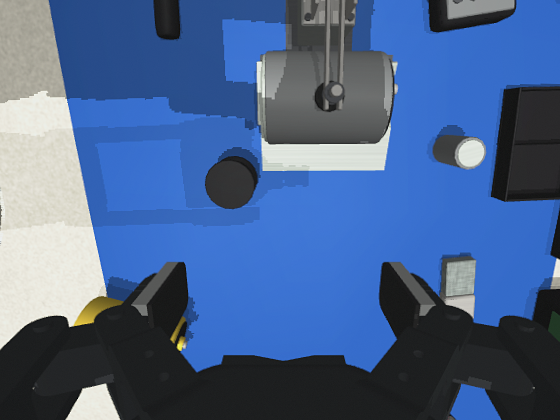

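View pics/scene15.png

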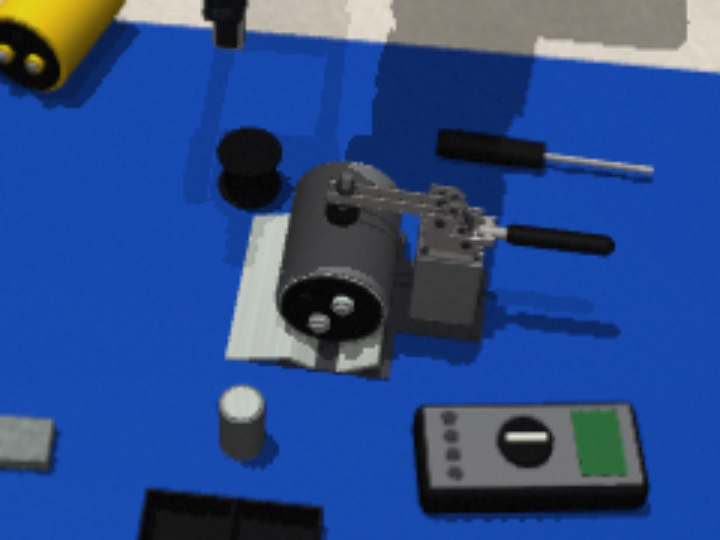

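The handle is level (about 0 rad in two views), the pad is down on the can, and the can is seated. The bystanders look where they were. I let the arm settle and hand in.

```bash
python3 -m creep '100 0 0 0 0;100 0 0 0 0;100 0 0 0 0'; python3 -c "
from rig import sign_off;print(sign_off())"
```

```text
clock: 30.65
eef_pos: [491.0, 3.4, 429.0]
tcp_rot: [3.141, -0.002, -0.038]
contact_force: [0.2, 0.0, 0.0]
opening: 0.999
the job is handed in; nothing more can be done
None
```

The capacitor is in the vee with its base against the stop and the clamp closed on it. I handed the job in at about 31 s of the 72 s limit; `sign_off()` gives no verdict.

**What I did:**
1. Swung the toggle clamp open.
2. Nipped the grey capacitor from above and turned and slid it into line on the mat, without lifting it.
3. Rolled it up the ramp with the open fingers behind it; it dropped into the vee by itself.
4. Slid it back to the end stop by its terminal end, then backed off.
5. Closed the clamp by its handle, let go and moved clear.

**Last checks:**
- **Seat:** the wrist camera put the capacitor's centre within about 1.5 mm of the seat lengthwise and 1 mm sideways, at the right height.
- **Clamp:** the handle read about 0 rad in both the side and scene views, and the pad was visibly down on the capacitor. I could not measure the pad's force directly.
- **Bystanders:** by eye in the pictures, none had moved; I did not measure them.

**Disagreements:**
- **Scene camera:** it put the capacitor about 4 mm further from the stop than the wrist camera did. It had read 4–6 mm high from the start, so I took that as calibration bias.
- **Stop contact:** the push force rose from about 4 N to 8 N at the expected position, then stayed level instead of climbing on the last nudge. I judged the base to be at the stop from that and from a close-up showing about 1 mm at most between them.

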